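# Line up the canister set by height on the counter display board

### The job

Line up the four steel canisters on the black rubber pads of the display board in order of height: the lowest on the pad next to the small upright carton, rising to the tallest on the pad at the other end. Stand each canister upright and centred on its own pad, and leave everything else on the counter where it is.

Things in the scene. Friction and masses are not known exactly. Their poses are not given: they have to be found in the camera images.
- can_b_mid (a point): the lowest of four loose steel canisters with fixed lid and brass knob, 54 mm tall over the knob; round body 44 mm across, lid rim 46 mm across and 10 mm high, knob 15 mm across and 14 mm high on top of the lid. The point is on its upright axis (z up), half-way up, 27 mm above its underside. Starts upright on the worktop
- can_d_mid (a point): the second lowest of four loose steel canisters with fixed lid and brass knob, 76 mm tall over the knob; round body 50 mm across, lid rim 52 mm across and 10 mm high, knob 15 mm across and 14 mm high on top of the lid. The point is on its upright axis (z up), half-way up, 38 mm above its underside. Starts upright on the worktop
- can_a_mid (a point): the second tallest of four loose steel canisters with fixed lid and brass knob, 98 mm tall over the knob; round body 56 mm across, lid rim 58 mm across and 10 mm high, knob 15 mm across and 14 mm high on top of the lid. The point is on its upright axis (z up), half-way up, 49 mm above its underside. Starts upright on the worktop
- can_c_mid (a point): the tallest of four loose steel canisters with fixed lid and brass knob, 120 mm tall over the knob; round body 62 mm across, lid rim 64 mm across and 10 mm high, knob 15 mm across and 14 mm high on top of the lid. The point is on its upright axis (z up), half-way up, 60 mm above its underside. Starts upright on the worktop
- pad_1_top (a point): centre of the top face of a fixed round black rubber pad, 76 mm across, top 15 mm above the worktop (3 mm rubber on a 12 mm board). One of four pads 90 mm apart in a straight row, pad_1 to pad_4 in that sequence, along a fixed light wooden board 90 mm wide and 370 mm long. An end pad. x points across the board away from the robot side, y along the row from pad_4 to pad_1, z up
- pad_2_top (a point): centre of the top face of a fixed round black rubber pad, 76 mm across, top 15 mm above the worktop (3 mm rubber on a 12 mm board). One of four pads 90 mm apart in a straight row, pad_1 to pad_4 in that sequence, along a fixed light wooden board 90 mm wide and 370 mm long. An inner pad. x points across the board away from the robot side, y along the row from pad_4 to pad_1, z up
- pad_3_top (a point): centre of the top face of a fixed round black rubber pad, 76 mm across, top 15 mm above the worktop (3 mm rubber on a 12 mm board). One of four pads 90 mm apart in a straight row, pad_1 to pad_4 in that sequence, along a fixed light wooden board 90 mm wide and 370 mm long. An inner pad. x points across the board away from the robot side, y along the row from pad_4 to pad_1, z up
- pad_4_top (a point): centre of the top face of a fixed round black rubber pad, 76 mm across, top 15 mm above the worktop (3 mm rubber on a 12 mm board). One of four pads 90 mm apart in a straight row, pad_1 to pad_4 in that sequence, along a fixed light wooden board 90 mm wide and 370 mm long. An end pad. x points across the board away from the robot side, y along the row from pad_4 to pad_1, z up
- carton_mid (a point): small upright carton, 26 x 48 mm seen from above and 75 mm tall, standing on the worktop just beyond one end of the board, 85 mm from the centre of that end pad; the low round tin at the other end is not a carton. The point is its centre. It marks the end for the lowest canister
Not all that is in view belongs to the job. Leave any blue or turquoise look-alike of the part that bears can_b_mid alone. What is shaped like the part that bears carton_mid but orange or pink is not meant.

How it is judged:
At the end, for the whole second after the job is handed in: Counting from the pad beside the carton, the four canisters stand on the four pads in rising order of height, each upright (within 0.1 rad), resting on its pad with its axis within 13 mm of the pad's centre, released and at rest (((horizontal distance between carton_mid and pad_1_top below 0.15 m and horizontal distance between can_b_mid and pad_1_top below 0.013 m and z of can_b_mid in the frame of pad_1_top between 0.023 and 0.031 m and horizontal distance between can_d_mid and pad_2_top below 0.013 m and z of can_d_mid in the frame of pad_2_top between 0.034 and 0.042 m and horizontal distance between can_a_mid and pad_3_top below 0.013 m and z of can_a_mid in the frame of pad_3_top between 0.045 and 0.053 m and horizontal distance between can_c_mid and pad_4_top below 0.013 m and z of can_c_mid in the frame of pad_4_top between 0.056 and 0.064 m) or (horizontal distance between carton_mid and pad_4_top below 0.15 m and horizontal distance between can_b_mid and pad_4_top below 0.013 m and z of can_b_mid in the frame of pad_4_top between 0.023 and 0.031 m and horizontal distance between can_d_mid and pad_3_top below 0.013 m and z of can_d_mid in the frame of pad_3_top between 0.034 and 0.042 m and horizontal distance between can_a_mid and pad_2_top below 0.013 m and z of can_a_mid in the frame of pad_2_top between 0.045 and 0.053 m and horizontal distance between can_c_mid and pad_1_top below 0.013 m and z of can_c_mid in the frame of pad_1_top between 0.056 and 0.064 m)) and angle between each of can_b_mid, can_d_mid, can_a_mid, can_c_mid's own z axis and vertical below 0.1 rad and linear speed of each of can_b, can_d, can_a, can_c below 0.02 m/s); the robot touches nothing.
It fails at once if the carton is shifted by more than 30 mm or knocked over (distance of carton_mid from where it was at the start of the episode above 0.03 m or angle between carton_mid's own z axis and vertical above 0.5 rad).
It fails at once if another thing standing on the counter is shifted by more than 30 mm (distance of any of end_tin, stray_tin, packet, mug, gift, oval_tin_0, oval_tin_1 from where it was at the start of the episode above 0.03 m).
It also fails if it takes over 99 s, if anything falls off the work surface, if the arm or the gripper's body presses on something with over 40 N, if the wrist force passes 120 N, or if a joint passes its speed limit or range.

### The arm

A 6-joint arm with a two-finger parallel gripper is mounted at the origin on a cart in front of the work surface, level with it; the furniture and walls round the work are solid. World frame = base frame: x ahead of the robot, y to its left, z up, the work surface at z = 0. Lengths are in m, angles in rad, forces in N, time in s.
With the tool pointing down it reaches from about 0.275 to 0.975 m from the base axis. Payload 8.4 kg.
Tool frame: the origin (TCP) lies at the very end of the fingers, on their centre line; the grasp point (between the pads) lies 19 mm behind it (env.tcp_to_grasp is the distance from the TCP to the grasp point, in m); z points along the fingers, y is the line along which they close (so a half turn about z gives the same grasp; the last joint's range is limited). The gripper opens to 92 mm and grips with 3 to 60 N. Pads are 20 mm wide; open, the fingers measure 128 mm over their backs; the gripper's body (75 mm by 189 mm) begins 69 mm behind the grasp point.
Start: joints at [1.286, 0.353, 1.633, -0, 1.155, -0.002], TCP at [0.174, 0.6, 0.215] pointing down, gripper open.
Joint ranges: [-2.63, 2.63], [-0.92, 2.1], [0.06, 2.66], [-1.3, 4.44], [0, 2.69], [-3.02, 3.02]. Speed limits (rad/s): [2.22, 2.22, 2.79, 3.14, 3.14, 3.14].

### API

Orientations are given as a rotation vector (axis times angle).
In Python, from station import env gives the robot as it stands.
- The arm moves only by the shell command python3 -m jog 'ROWS' [FORCE]. ROWS is text: rows parted by semicolons, each of 5 numbers parted by spaces: the shift along the tool's x, y, z in mm, then the turn about the tool's z in rad, then the closure, from -1 (fully open) to 1 (shut). A call has 1 to 10 rows; each row shifts and turns the commanded pose from where the row before left it, along the tool's axes as they then stand; what a row does not reach is not made up. A row lasts 1/8 s, in which the tool goes at most 62.5 mm and 10.7 degrees, less where a joint would pass 70% of its speed; a pose out of reach is approached as far as the arm can. A call with a gripper value outside its range is refused whole. The fingers move at their own pace and stop on an object; FORCE is the grip in N (left out, the last holds). Time passes only in rows, so rows that do not move let the fingers close. It gives the time, the measured TCP pose, the force, the opening and the grip force at its end, in the units of the state.
- env.get_obs(): the state, without advancing time (a new reading comes with each control period).
- env.capture(name): name is "scene" or "top" or "wrist"; returns the picture (400x640x3 uint8, red, green, blue); there is no depth.
- env.calibration(name): a dict with "camera_matrix" (3x3 intrinsics, pixels), "R" (3x3) and "t" (3): a world point X has camera coordinates R X + t. Camera axes: x right, y down, z forward; pixel columns grow to the right and rows downward; lengths in m; the calibration is good to about 2 mm. The wrist camera is an equidistant fisheye: a pixel r from the principal point sees the ray r / f radians off the axis. A picture is of the moment at which its call begins: read the wrist's pose just before it. calibration takes no time and is no camera call; for the wrist camera it gives the pose at the moment of the call.
- env.close_job(): hands the job in; it is judged then, once.
The state is a dict: "t": time; "joints": joint angles; "qd": joint speeds; "joint_torque": joint torques, N m; "ee_pos": TCP position; "orientation": TCP orientation; "wrist_force": force on the tool from outside, world axes, zero at the start; "wrist_torque": the same for the moment, N m; "gripper_width": finger opening in m; "gripper_force": force on a finger pad.
Only numpy, scipy, OpenCV 4.12 (cv2) and the standard library are available. Lean on these libraries where they do the work, as an engineer would, in place of code of your own. Each camera call takes 0.05 s, during which the arm holds its last target. There are 200 camera calls.

## Working session

There is one attempt and no reset: what is moved stays moved. The work goes in short steps, Python scripts to look and compute and a shell command to move; the robot and the scene stay as the last step left them, time stands still between calls to the robot, and variables do not carry over. Pictures are saved under pics/ and viewed, at most 14 in all, crops included, and the job is handed in when it is done.

```bash
mkdir -p pics; ls; python3 - <<'E'
from station import env
import cv2
for n in("top","scene"):
    cv2.imwrite(f"pics/{n}0.png",env.capture(n)[:,:,::-1])
o=env.get_obs();print(o['t'],o['ee_pos'],o['orientation'],o['gripper_width'])
E
```

```text
pics
0.1 [0.17427106 0.59973744 0.21395293] [-4.42680213e-01 -3.11005197e+00  1.92485014e-03] 0.09204271592966734
```

View pics/top0.png

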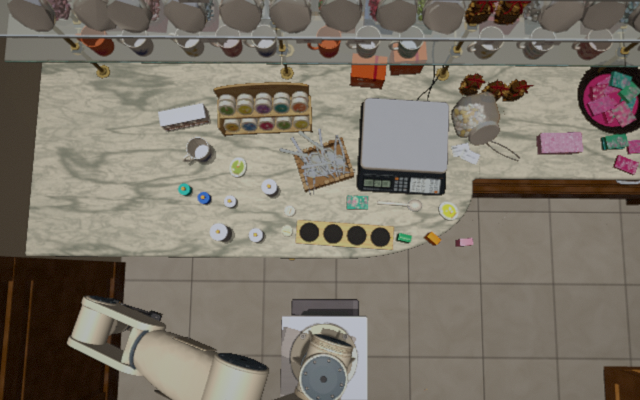

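View pics/scene0.png

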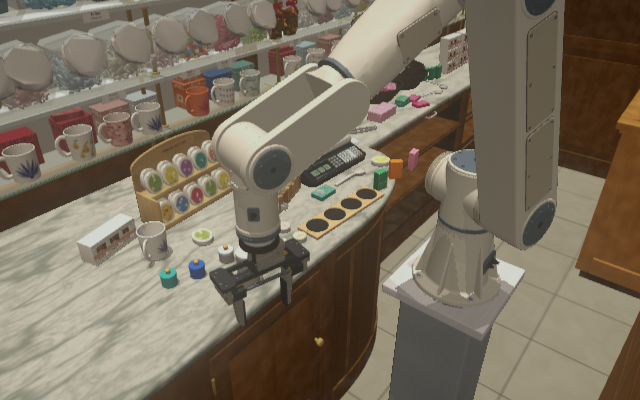

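The top view shows the pads at about (309,232), (333,234), (357,236) and (381,237). The green box at (404,238) stands beside the right-hand pad, so it fits the carton; the orange (432,238) and pink (464,242) boxes are the excluded ones. The steel canisters are at (219,232), (256,236), (230,201) and (270,187). The turquoise (184,189) and blue (204,198) ones are the look-alikes. I'll confirm in an enlarged crop.

```bash
cat > h.py <<'E'
from station import env
import numpy as np, cv2
def world(n,u,v,z,C=None):
    c=C or env.calibration(n);K=np.array(c["camera_matrix"]);R=np.array(c["R"]);t=np.array(c["t"])
    if n=="wrist":
        x,y=(u-K[0,2])/K[0,0],(v-K[1,2])/K[1,1];r=np.hypot(x,y)+1e-9
        d=np.array([x/r*np.sin(r),y/r*np.sin(r),np.cos(r)])
    else: d=np.linalg.solve(K,[u,v,1])
    o=-R.T@t;d=R.T@d
    return (o+d*(z-o[2])/d[2])[:2]
E
python3 - <<'E'
from h import *
c=env.calibration("top");print(c)
im=cv2.imread("pics/top0.png")
cv2.imwrite("pics/crop0.png",cv2.resize(im[165:265,170:420],None,fx=3.2,fy=3.2,interpolation=cv2.INTER_CUBIC))
for u,v,z in[(309,232,.015),(333,234,.015),(357,236,.015),(381,237,.015),(404,238,.075),(219,232,.1),(256,236,.09),(230,201,.05),(270,187,.08),(290,211,.02),(287,231,.02)]:
    print(u,v,world("top",u,v,z,c).round(3))
E
```

```text
{'camera_matrix': array([[504.09287663,   0.        , 325.78012288],
       [  0.        , 504.09287663, 204.23506136],
       [  0.        ,   0.        ,   1.        ]]), 'R': array([[ 9.00255286e-03, -9.99959175e-01, -7.76698331e-04],
       [-9.91253002e-01, -8.82189196e-03, -1.31680143e-01],
       [ 1.31667915e-01,  1.95536200e-03, -9.91291953e-01]]), 't': array([-0.0073899 ,  0.56428434,  1.86483558])}
309 232 [0.461 0.06 ]
333 234 [ 0.454 -0.031]
357 236 [ 0.447 -0.122]
381 237 [ 0.444 -0.212]
404 238 [ 0.437 -0.29 ]
219 232 [0.451 0.383]
256 236 [0.439 0.25 ]
230 201 [0.572 0.357]
270 187 [0.621 0.205]
290 211 [0.539 0.133]
287 231 [0.463 0.143]
```

View pics/crop0.png

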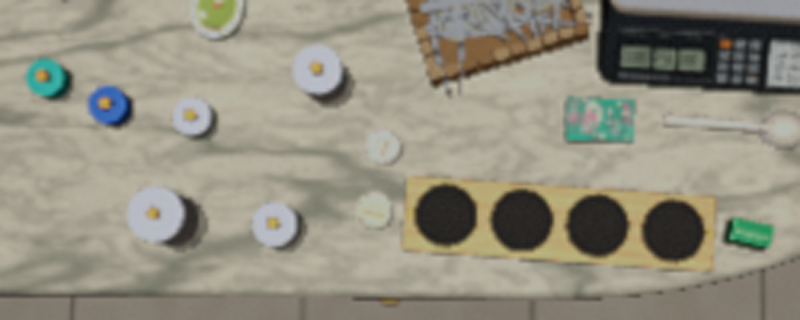

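The crop confirms it. Lid widths give c (tallest) at crop (157,214), a at (318,71), d at (275,225) and b at (193,118). The pads are at (446,214), (521,220), (597,225) and (673,230), with the green carton at (750,233). So b goes on the rightmost pad, then d, a and c moving left.

```bash
python3 - <<'E'
from h import *
c=env.calibration("top")
def w(x,y,z): return world("top",(x+.5)/3.2-.5+170,(y+.5)/3.2-.5+165,z,c)
for n,h,l,k in[("c",.12,(156.5,214),(153,213)),("a",.098,(318,71),(317,68)),("d",.076,(275,225),(272,224)),("b",.054,(193,118),(189,115))]:
    print(n,"lid",w(*l,h-.018).round(4),"knob",w(*k,h-.004).round(4))
P=np.array([w(x,y,.015) for x,y in[(446,214),(521,220),(597,225),(673,230)]]);print(P.round(4))
d=P[0]-P[3];print(np.linalg.norm(d)/3,np.arctan2(d[1],d[0])-np.pi/2)
print("tool",env.get_obs()['ee_pos'])
E
```

```text
c lid [0.4526 0.3846] knob [0.4527 0.3856]
a lid [0.6218 0.2084] knob [0.6229 0.208 ]
d lid [0.4445 0.2564] knob [0.4446 0.2579]
b lid [0.5716 0.3598] knob [0.5732 0.3619]
[[ 0.4623  0.0603]
 [ 0.456  -0.0286]
 [ 0.4509 -0.1186]
 [ 0.4458 -0.2085]]
0.08976489789550297 -0.061513184874023574
tool [0.17427106 0.59973744 0.21395293]
```

```bash
python3 -m jog '0 0 -6 0.17 -1;0 0 -6 0.17 -1;0 0 0 0.17 -1;0 0 0 0.17 -1;0 0 0 0.17 -1;0 0 0 0.17 -1;0 0 0 0.17 -1;0 0 0 0.16 -1;0 0 0 0 -1' 40
cat >> h.py <<'E'
def go(x,y,z):
    "remaining shift in tool axes, mm"
    o=env.get_obs();R=cv2.Rodrigues(np.array(o['orientation']))[0]
    e=R.T@(np.array([x,y,z])-o['ee_pos'])*1000
    print("t",round(o['t'],2),"shift",e.round(1),"yangle",round(np.arctan2(R[1,1],R[0,1]),4),"w",round(o['gripper_width'],4))
E
python3 -c "
from h import *
go(.4526,.385,.226)"
```

```text
t: 1.23
ee_pos: [0.1743, 0.5999, 0.2262]
orientation: [2.288, 2.153, -0.001]
wrist_force: [0.3, -0.2, 0.3]
gripper_width: 0.0918
gripper_force: 0.0
t 1.23 shift [-197.6  290.8    0.3] yangle -0.0609 w 0.0918
```

```bash
python3 -m jog '-24 36 0 0 -1;-24 36 0 0 -1;-24 36 0 0 -1;-24 36 0 0 -1;-25 36 0 0 -1;-25 37 0 0 -1;-26 37 0 0 -1;-26 37 0 0 -1;0 0 0 0 -1;0 0 0 0 -1'
python3 -c "
from h import *
go(.4526,.385,.082)
cv2.imwrite('pics/w1.png',env.capture('wrist')[:,:,::-1])
c=env.calibration('wrist');print(c['camera_matrix'],(-c['R'].T@c['t']))"
```

```text
t: 2.48
ee_pos: [0.4522, 0.3846, 0.2264]
orientation: [-2.287, -2.153, 0.001]
wrist_force: [1.1, -0.4, 1.0]
gripper_width: 0.0923
gripper_force: 0.0
t 2.48 shift [  0.4   0.5 144.4] yangle -0.0605 w 0.0923
[[309.70691629   0.         319.66291418]
 [  0.         309.70691629 195.47360034]
 [  0.           0.           1.        ]] [0.45692823 0.45891802 0.39708554]
```

View pics/w1.png

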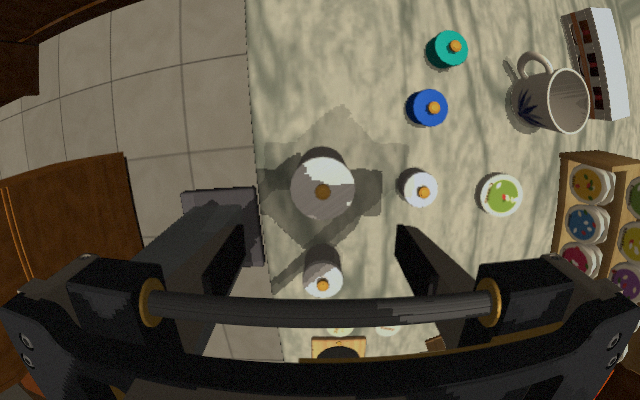

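The wrist view shows c with its lid at (322,188) and knob at (323,191), d at (322,281), and b at (420,189). The fingers sit clear on both sides of c.

```bash
python3 -c "
from h import *
for n,l,h in (('c',(322,188),.104),('d',(322,281),.06),('b',(420,189),.038),('cknob',(323,191),.118)): print(n,world('wrist',*l,h).round(4))"
```

```text
c [0.4548 0.3861]
d [0.4475 0.2553]
b [0.5755 0.3614]
cknob [0.4556 0.3866]
```

```bash
python3 -m jog '1 2 36 0 -1;0 0 36 0 -1;0 0 36 0 -1;0 0 24 0 -1;0 0 12 0 -1;0 0 0 0 -1;0 0 0 0 1;0 0 0 0 1;0 0 0 0 1;0 0 0 0 1' 40
python3 -m jog '0 0 0 0 1;0 0 0 0 1;0 0 -10 0 1;0 0 -20 0 1;0 0 -30 0 1;0 0 -40 0 1;0 0 -40 0 1;0 0 0 0 1'
python3 -c "
from h import *
go(.4623,.0603,.223)"
```

```text
t: 3.78
ee_pos: [0.4549, 0.3857, 0.0832]
orientation: [-2.289, -2.151, -0.001]
wrist_force: [-1.3, 0.1, 5.7]
gripper_width: 0.0626
gripper_force: 40.0
t: 4.78
ee_pos: [0.456, 0.3865, 0.2257]
orientation: [2.289, 2.151, 0.009]
wrist_force: [-0.3, 0.3, -3.8]
gripper_width: 0.0626
gripper_force: 40.0
t 4.78 shift [-325.2   26.5    1.5] yangle -0.0621 w 0.0626
```

```bash
python3 -m jog '-20 2 0 0 1;-35 3 0 0 1;-40 3 0 0 1;-40 3 0 0 1;-40 3 0 0 1;-40 3 0 0 1;-40 3 0 0 1;-40 4 0 0 1;-30 3 0 0 1;0 0 0 0 1'
python3 -m jog '0 0 0 0 1;0 0 0 0 1'
python3 -c "
from h import *
go(.4623,.0603,.098)
cv2.imwrite('pics/w2.png',env.capture('wrist')[:,:,::-1])"
```

```text
t: 6.02
ee_pos: [0.4596, 0.0569, 0.2207]
orientation: [-2.291, -2.147, 0.005]
wrist_force: [0.2, 0.8, -2.8]
gripper_width: 0.0622
gripper_force: 40.0
t: 6.28
ee_pos: [0.461, 0.0598, 0.222]
orientation: [-2.288, -2.152, 0.001]
wrist_force: [-0.8, -0.5, -3.9]
gripper_width: 0.0623
gripper_force: 40.0
t 6.28 shift [  0.6   1.4 124. ] yangle -0.0613 w 0.0623
```

View pics/w2.png

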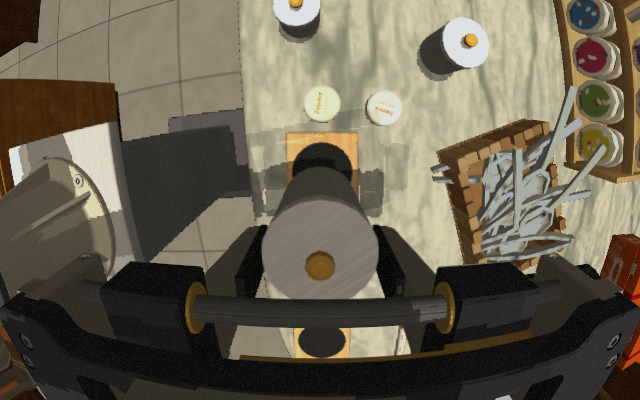

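The canister is held, and pad 1 shows behind it: its far edge is at (322,142), the board end at row ~133, and the board sides at columns ~286 and ~357.

```bash
python3 -c "
from h import *
r=np.array([.0615,.998])
p=world('wrist',322,142,.015);print('pad1',p-.038*r)
p=(world('wrist',286,133,.012)+world('wrist',357,133,.012))/2;print(p-.05*r)
p=world('wrist',322,340,.015);print('pad2',p)
go(.463,.0595,.099)"
```

```text
pad1 [0.46440572 0.05983472]
[0.46377736 0.05906334]
pad2 [ 0.44893497 -0.20682508]
t 6.33 shift [ -0.3   2.  123.2] yangle -0.061 w 0.0622
```

```bash
python3 -m jog '0 2 35 0 1;0 0 35 0 1;0 0 28 0 1;0 0 12 0 1;0 0 8 0 1;0 0 4 0 1;0 0 0 0 1;0 0 2 0 1;0 0 0 0 1'
python3 -c "
from h import *
go(.463,.0595,.098)"
```

```text
t: 7.45
ee_pos: [0.4636, 0.0592, 0.0988]
orientation: [2.289, 2.151, 0.001]
wrist_force: [0.1, 0.1, -3.1]
gripper_width: 0.0627
gripper_force: 40.0
t 7.45 shift [ 0.2 -0.7  0.8] yangle -0.0621 w 0.0627
```

Next I lower the last millimetre, release and rise, then compute the move to a.

```bash
python3 -m jog '0 0 1 0 1;0 0 0 0 1;0 0 0 0 -1;0 0 0 0 -1;0 0 0 0 -1;0 0 0 0 -1;0 0 -30 0 -1;0 0 -50 0 -1;0 0 -50 0 -1;0 0 0 0 -1'
python3 -c "
from h import *
go(.6238,.208,.21)"
```

```text
t: 8.7
ee_pos: [0.4659, 0.0595, 0.2312]
orientation: [2.286, 2.149, 0.009]
wrist_force: [-0.7, 0.2, -0.4]
gripper_width: 0.092
gripper_force: 0.0
t 8.7 shift [157.9 148.3  22.5] yangle -0.062 w 0.092
```

```bash
python3 -m jog '20 20 0 0 -1;30 28 0 0 -1;30 28 0 0 -1;30 28 0 0 -1;30 28 0 0 -1;18 16 0 0 -1;0 0 0 0 -1;0 0 0 0 -1'
python3 -c "
from h import *
go(.6238,.208,.06)
cv2.imwrite('pics/w3.png',env.capture('wrist')[:,:,::-1])"
```

```text
t: 9.7
ee_pos: [0.6198, 0.2071, 0.2264]
orientation: [-2.289, -2.151, 0.003]
wrist_force: [-0.7, -0.3, -0.1]
gripper_width: 0.0919
gripper_force: 0.0
t 9.7 shift [  1.4   4.2 166.4] yangle -0.062 w 0.0919
```

View pics/w3.png

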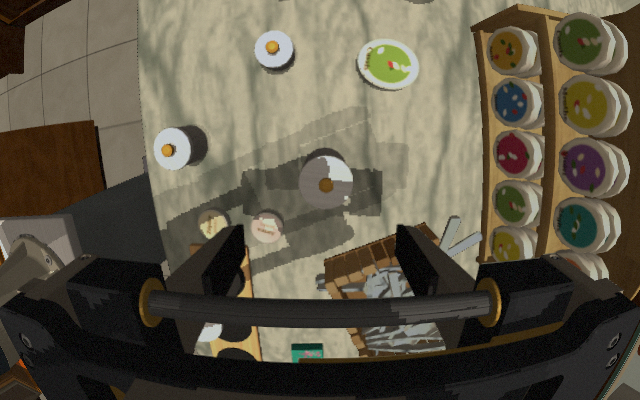

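a's lid is at (326,181). The tray corner is near (430,228), so I check that the finger clears it.

```bash
python3 -c "
from h import *
print(world('wrist',326,181,.082),'tray',world('wrist',430,228,.02),world('wrist',325,260,.02))
p=world('wrist',326,181,.082);go(*p,.06)"
```

```text
[0.62712687 0.20963996] tray [0.76602128 0.12202127] [0.61998329 0.08596779]
t 9.75 shift [  3.3   7.2 166.9] yangle -0.0623 w 0.0918
```

```bash
python3 -m jog '2 6 30 0 -1;0 0 40 0 -1;0 0 40 0 -1;0 0 32 0 -1;0 0 16 0 -1;0 0 8 0 -1;0 0 0 0 -1;0 0 0 0 1;0 0 0 0 1;0 0 0 0 1' 40
python3 -m jog '0 0 0 0 1;0 0 0 0 1;0 0 0 0 1'
python3 -m jog '0 0 -10 0 1;0 0 -30 0 1;0 0 -40 0 1;0 0 -40 0 1;0 0 -30 0 1;0 0 0 0 1'
python3 -c "
from h import *
go(.4575,-.0295,.21)"
```

```text
t: 11.0
ee_pos: [0.6273, 0.2095, 0.0621]
orientation: [2.289, 2.151, 0.001]
wrist_force: [0.0, 0.0, -0.7]
gripper_width: 0.0637
gripper_force: 0.0
t: 11.38
ee_pos: [0.6271, 0.2095, 0.0619]
orientation: [-2.289, -2.152, -0.0]
wrist_force: [-3.0, 0.2, 4.4]
gripper_width: 0.0567
gripper_force: 40.0
t: 12.12
ee_pos: [0.6285, 0.2098, 0.2142]
orientation: [2.288, 2.15, 0.007]
wrist_force: [-0.1, 0.2, -2.6]
gripper_width: 0.0566
gripper_force: 40.0
t 12.12 shift [-249.4 -155.9    3.1] yangle -0.062 w 0.0566
```

```bash
python3 -m jog '-20 -12 0 0 1;-35 -22 0 0 1;-35 -22 0 0 1;-35 -22 0 0 1;-35 -22 0 0 1;-35 -22 0 0 1;-30 -19 0 0 1;-24 -15 0 0 1;0 0 0 0 1;0 0 0 0 1'
python3 -c "
from h import *
go(.4575,-.0295,.0775)"
```

```text
t: 13.38
ee_pos: [0.4559, -0.0292, 0.2109]
orientation: [-2.289, -2.15, 0.0]
wrist_force: [-0.1, 0.2, -2.0]
gripper_width: 0.0563
gripper_force: 40.0
t 13.38 shift [ -0.2   1.7 133.4] yangle -0.0625 w 0.0563
```

```bash
python3 -m jog '0 1 30 0 1;0 0 35 0 1;0 0 35 0 1;0 0 20 0 1;0 0 8 0 1;0 0 4 0 1;0 0 0 0 1;0 0 0 0 1'
python3 -c "
from h import *
go(.4575,-.0295,.0775)"
```

```text
t: 14.38
ee_pos: [0.4575, -0.0295, 0.0803]
orientation: [2.288, 2.151, 0.001]
wrist_force: [0.1, 0.7, -2.0]
gripper_width: 0.0561
gripper_force: 40.0
t 14.38 shift [ 0.  -0.   2.8] yangle -0.062 w 0.0561
```

```bash
python3 -m jog '0 0 2 0 1;0 0 1 0 1;0 0 0 0 1;0 0 0 0 -1;0 0 0 0 -1;0 0 0 0 -1;0 0 0 0 -1;0 0 -40 0 -1;0 0 -50 0 -1;0 0 -50 0 -1'
python3 -m jog '0 0 0 0 -1'
python3 -c "
from h import *
go(.446,.2565,.21)"
```

```text
t: 15.62
ee_pos: [0.4566, -0.0295, 0.218]
orientation: [-2.289, -2.151, 0.0]
wrist_force: [0.1, -0.7, 0.0]
gripper_width: 0.0921
gripper_force: 0.0
t: 15.75
ee_pos: [0.4594, -0.0297, 0.2202]
orientation: [2.285, 2.148, 0.008]
wrist_force: [-0.0, -1.1, -0.6]
gripper_width: 0.0919
gripper_force: 0.0
t 15.75 shift [284.8 -31.2  10. ] yangle -0.062 w 0.0919
```

```bash
python3 -m jog '20 -2 0 0 -1;40 -4 0 0 -1;40 -4 0 0 -1;40 -4 0 0 -1;40 -4 0 0 -1;40 -4 0 0 -1;40 -4 0 0 -1;25 -3 0 0 -1;0 0 0 0 -1;0 0 0 0 -1'
python3 -c "
from h import *
go(.446,.2565,.04)
cv2.imwrite('pics/w4.png',env.capture('wrist')[:,:,::-1])"
```

```text
t: 17.0
ee_pos: [0.4451, 0.2559, 0.2157]
orientation: [-2.289, -2.152, 0.003]
wrist_force: [0.6, 0.2, 0.2]
gripper_width: 0.0921
gripper_force: 0.0
t 17.0 shift [  0.9   1.  175.7] yangle -0.0617 w 0.0921
```

View pics/w4.png

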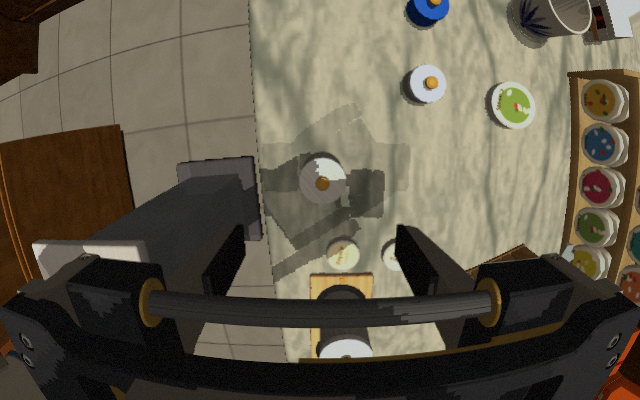

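d is centred between the fingers, with its lid at (323,180). c stands on pad 1. Next I descend and grip.

```bash
python3 -m jog '1 2 30 0 -1;0 0 40 0 -1;0 0 40 0 -1;0 0 36 0 -1;0 0 20 0 -1;0 0 10 0 -1;0 0 0 0 -1;0 0 0 0 1;0 0 0 0 1;0 0 0 0 1' 40
python3 -m jog '0 0 0 0 1;0 0 0 0 1;0 0 0 0 1'
python3 -m jog '0 0 -10 0 1;0 0 -30 0 1;0 0 -40 0 1;0 0 -40 0 1;0 0 -40 0 1;0 0 0 0 1;0 0 0 0 1'
python3 -c "
from h import *
go(.4528,-.119,.20)"
```

```text
t: 18.3
ee_pos: [0.448, 0.2578, 0.0411]
orientation: [2.289, 2.151, 0.001]
wrist_force: [-0.1, -0.4, -0.7]
gripper_width: 0.064
gripper_force: 0.0
t: 18.68
ee_pos: [0.4477, 0.2577, 0.0408]
orientation: [-2.289, -2.152, -0.0]
wrist_force: [-1.9, 1.4, 5.3]
gripper_width: 0.05
gripper_force: 40.0
t: 19.55
ee_pos: [0.4472, 0.2573, 0.2001]
orientation: [-2.289, -2.151, 0.001]
wrist_force: [0.0, -0.0, -2.6]
gripper_width: 0.05
gripper_force: 40.0
t 19.55 shift [-3.752e+02  2.890e+01  2.000e-01] yangle -0.062 w 0.05
```

```bash
python3 -m jog '-25 2 -3 0 1;-45 3 0 0 1;-45 4 0 0 1;-45 3 0 0 1;-45 4 0 0 1;-45 3 0 0 1;-45 4 0 0 1;-45 3 0 0 1;-35 3 0 0 1;0 0 0 0 1'
python3 -m jog '0 0 0 0 1;0 0 0 0 1'
python3 -c "
from h import *
go(.4528,-.119,.0563)"
```

```text
t: 20.8
ee_pos: [0.4524, -0.1201, 0.2021]
orientation: [-2.291, -2.147, 0.003]
wrist_force: [0.6, 0.3, -2.1]
gripper_width: 0.0504
gripper_force: 40.0
t: 21.05
ee_pos: [0.453, -0.1175, 0.2031]
orientation: [-2.287, -2.152, 0.001]
wrist_force: [0.8, 0.1, -1.6]
gripper_width: 0.0503
gripper_force: 40.0
t 21.05 shift [ -1.6   0.  146.8] yangle -0.061 w 0.0503
```

```bash
python3 -m jog '-1 0 30 0 1;0 0 40 0 1;0 0 40 0 1;0 0 22 0 1;0 0 8 0 1;0 0 4 0 1;0 0 0 0 1;0 0 2 0 1;0 0 0 0 1'
python3 -c "
from h import *
go(.4528,-.119,.0563)"
```

```text
t: 22.18
ee_pos: [0.4536, -0.1196, 0.058]
orientation: [2.289, 2.151, 0.001]
wrist_force: [0.1, -0.3, -2.4]
gripper_width: 0.0503
gripper_force: 40.0
t 22.18 shift [ 0.5 -0.8  1.7] yangle -0.0621 w 0.0503
```

```bash
python3 -m jog '0 0 2 0 1;0 0 0 0 1;0 0 0 0 -1;0 0 0 0 -1;0 0 0 0 -1;0 0 0 0 -1;0 0 -40 0 -1;0 0 -50 0 -1;0 0 -60 0 -1;0 0 0 0 -1'
python3 -m jog '0 0 0 0 -1'
python3 -c "
from h import *
go(.5735,.361,.21)"
```

```text
t: 23.42
ee_pos: [0.4562, -0.1202, 0.2099]
orientation: [2.284, 2.147, 0.007]
wrist_force: [0.2, -0.0, -0.4]
gripper_width: 0.092
gripper_force: 0.0
t: 23.55
ee_pos: [0.453, -0.1194, 0.2052]
orientation: [-2.289, -2.151, 0.0]
wrist_force: [0.7, -0.6, 0.0]
gripper_width: 0.092
gripper_force: 0.0
t 23.55 shift [486.9  90.5  -4.8] yangle -0.062 w 0.092
```

```bash
python3 -m jog '37 7 0 0 -1;50 9 0 0 -1;50 9 0 0 -1;50 9 0 0 -1;50 9 0 0 -1;50 9 0 0 -1;50 9 0 0 -1;50 9 0 0 -1;50 10 0 0 -1;50 10 0 0 -1'
python3 -m jog '0 0 0 0 -1;0 0 0 0 -1;0 0 0 0 -1'
python3 -c "
from h import *
go(.5735,.361,.018)
cv2.imwrite('pics/w5.png',env.capture('wrist')[:,:,::-1])"
```

```text
t: 24.8
ee_pos: [0.5726, 0.3621, 0.2028]
orientation: [-2.289, -2.151, 0.006]
wrist_force: [0.6, -0.1, -0.9]
gripper_width: 0.0922
gripper_force: 0.0
t: 25.18
ee_pos: [0.5729, 0.3595, 0.2048]
orientation: [-2.29, -2.15, 0.003]
wrist_force: [-0.4, 0.1, -0.1]
gripper_width: 0.0919
gripper_force: 0.0
t 25.18 shift [  1.8   0.8 186.8] yangle -0.063 w 0.0919
```

View pics/w5.png

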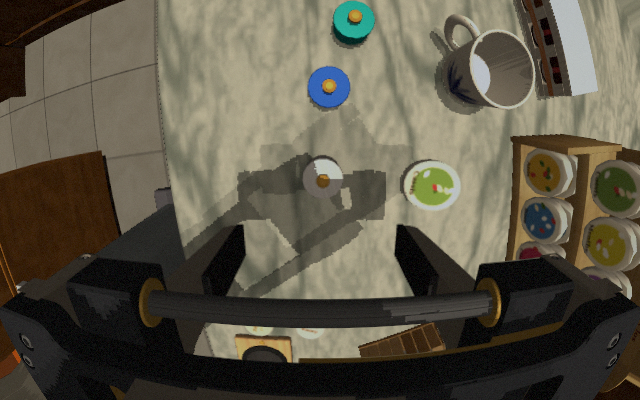

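b's lid is at (322,178). The oval tin's near edge is at (404,185), so I check finger clearance to it.

```bash
python3 -c "
from h import *
b=world('wrist',322,178,.038);print(b,'oval edge',world('wrist',404,185,.02),world('wrist',404,185,.0))
go(*b,.018)"
```

```text
[0.57627438 0.36096109] oval edge [0.67481102 0.34269153] [0.68022982 0.33757762]
t 25.23 shift [  1.7   3.2 187.2] yangle -0.0631 w 0.0919
```

```bash
python3 -m jog '1 2 30 0 -1;0 0 40 0 -1;0 0 40 0 -1;0 0 38 0 -1;0 0 24 0 -1;0 0 10 0 -1;0 0 5 0 -1;0 0 0 0 -1;0 0 0 0 1;0 0 0 0 1' 40
python3 -m jog '0 0 0 0 1;0 0 0 0 1;0 0 0 0 1;0 0 0 0 1;0 0 0 0 1'
python3 -m jog '0 0 -10 0 1;0 0 -30 0 1;0 0 -40 0 1;0 0 -45 0 1;0 0 -45 0 1;0 0 0 0 1;0 0 0 0 1'
python3 -c "
from h import *
go(.448,-.208,.19)"
```

```text
t: 26.48
ee_pos: [0.5758, 0.3621, 0.0194]
orientation: [2.289, 2.151, 0.002]
wrist_force: [-0.5, 0.0, -0.9]
gripper_width: 0.0737
gripper_force: 0.0
t: 27.1
ee_pos: [0.5754, 0.3619, 0.0186]
orientation: [2.289, 2.151, 0.0]
wrist_force: [-0.2, -0.4, 0.1]
gripper_width: 0.0444
gripper_force: 40.0
t: 27.98
ee_pos: [0.5749, 0.3616, 0.1882]
orientation: [-2.289, -2.151, 0.001]
wrist_force: [0.3, 0.4, -0.8]
gripper_width: 0.0442
gripper_force: 40.0
t 27.98 shift [-576.4  -91.4   -1.5] yangle -0.0621 w 0.0442
```

```bash
python3 -m jog '-26 -4 0 0 1;-50 -8 0 0 1;-50 -8 0 0 1;-50 -8 0 0 1;-50 -8 0 0 1;-50 -8 0 0 1;-50 -8 0 0 1;-50 -8 0 0 1;-50 -8 0 0 1;-50 -8 0 0 1'
python3 -m jog '-45 -7 0 0 1;-30 -5 0 0 1;-25 -3 0 0 1;0 0 0 0 1;0 0 0 0 1;0 0 0 0 1'
python3 -c "
from h import *
go(.448,-.208,.0338)"
```

```text
t: 29.22
ee_pos: [0.4684, -0.1097, 0.1871]
orientation: [-2.287, -2.15, 0.002]
wrist_force: [0.8, 0.5, -0.7]
gripper_width: 0.044
gripper_force: 40.0
t: 29.98
ee_pos: [0.4488, -0.2064, 0.1882]
orientation: [-2.288, -2.152, 0.0]
wrist_force: [0.0, 0.6, -1.5]
gripper_width: 0.0444
gripper_force: 40.0
t 29.98 shift [ -1.7  -0.6 154.4] yangle -0.0611 w 0.0444
```

```bash
python3 -m jog '-1 0 30 0 1;0 0 40 0 1;0 0 40 0 1;0 0 26 0 1;0 0 10 0 1;0 0 4 0 1;0 0 2 0 1;0 0 0 0 1;0 0 0 0 1'
python3 -c "
from h import *
go(.448,-.208,.0338)"
```

```text
t: 31.1
ee_pos: [0.4492, -0.2086, 0.0372]
orientation: [2.289, 2.151, 0.001]
wrist_force: [0.4, -0.4, -0.6]
gripper_width: 0.0444
gripper_force: 40.0
t 31.1 shift [ 0.5 -1.3  3.4] yangle -0.0621 w 0.0444
```

```bash
python3 -m jog '0 0 2 0 1;0 0 1 0 1;0 0 0 0 1;0 0 0 0 -1;0 0 0 0 -1;0 0 0 0 -1;0 0 0 0 -1;0 0 -40 0 -1;0 0 -50 0 -1;0 0 -60 0 -1'
python3 -m jog '0 0 -40 0 -1;30 -10 -20 0 -1;60 -10 0 0 -1;60 0 0 0 -1;60 0 0 0 -1;60 0 0 0 -1;60 0 0 0 -1;50 0 0 0 -1;0 0 0 0 -1;0 0 0 0 -1'
python3 - <<'E'
from h import *
im=env.capture("top")[:,:,::-1];cv2.imwrite("pics/crop9.png",cv2.resize(im[165:265,170:420],None,fx=3.2,fy=3.2,interpolation=cv2.INTER_CUBIC))
E
```

```text
t: 32.35
ee_pos: [0.4481, -0.208, 0.1846]
orientation: [-2.288, -2.15, 0.001]
wrist_force: [1.5, -0.8, 0.4]
gripper_width: 0.092
gripper_force: 0.0
t: 33.6
ee_pos: [0.452, 0.1718, 0.2434]
orientation: [2.288, 2.153, -0.001]
wrist_force: [-0.9, -0.4, -0.9]
gripper_width: 0.0918
gripper_force: 0.0
```

View pics/crop9.png

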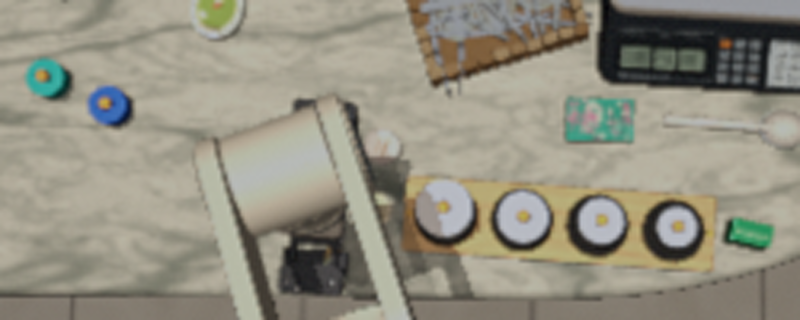

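All four canisters stand on the pads in falling height from left to right: c (446,211), a (523,218), d (600,222) and b (678,228). The carton is unmoved at (750,233). I check the centring numerically.

```bash
python3 - <<'E'
from h import *
c=env.calibration("top")
def w(x,y,z): return world("top",(x+.5)/3.2-.5+170,(y+.5)/3.2-.5+165,z,c)
for n,h,l,k,p in[("c",.12,(446,211),(443,207),(446,214)),("a",.098,(522.5,218),(523,215),(521,220)),("d",.076,(600,222),(601,219),(597,225)),("b",.054,(678,228),(678,226),(673,230))]:
    q=w(*p,.015);print(n,((w(*l,h+.001)-q)*1e3).round(1),((w(*k,h+.011)-q)*1e3).round(1))
E
```

```text
c [-4.9 -3.6] [-1.3 -0.6]
a [-4.  -0.7] [-1.3 -1.1]
d [-1.   0.2] [ 1.7 -0.3]
b [-0.4 -1.6] [ 1.2 -0.5]
```

All four are within a few millimetres of their pad centres, and the gripper touches nothing.

```bash
python3 -c "
from station import env
print(env.close_job())"
```

```text
the job is handed in; nothing more can be done
None
```

I handed the job in at about 34 s of the 99 s limit: the four canisters stand on the pads in rising height from the carton end, each within about 6 mm of its pad centre in the last top view, and the carton unmoved; no verdict came back.

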